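# Mount a finished bone carving on its stacked wooden pedestal

### The job

Build the display pedestal on the round metal stand, each piece centred on the one below: first the square wooden plinth, then the wide flat disc, then the narrow drum. Only then swing the clamp arm up until it stays open by itself, take the bone bear out of the clamp and stand it upright, centred, on top of the drum. Leave the clamp open and everything let go and at rest.

Things in the scene. Friction and masses are not known exactly. Their poses are not given: they have to be found in the camera images.
- plinth: square block of plain brown wood, 64 x 64 mm, 24 mm high, lying flat on the bench; origin at the centre of its underside, x and y along its sides, z up
- disc: flat round disc of the same wood, 54 mm diameter, 20 mm high, lying flat on the bench; origin at the centre of its underside, z up
- drum: narrow upright drum (short cylinder) of the same wood, 40 mm diameter, 34 mm high, standing on the bench; origin at the centre of its underside, z up
- bear: cream bone carving of a standing bear, in the clamp. Foot slab 56 x 28 mm, 6 mm thick; straight-sided body 50 x 26 mm, its sides 18 to 40 mm above the underside; the flat back at 40 mm is the top. Head reaches to x = +45 mm. Origin at the centre of its underside, z up, x to the head, y across the 26 mm width. It starts with x along the clamp's x within 7 degrees, underside 20 mm above the bench
- stand: low round metal stand (carver's turntable, does not move or turn), flat top 116 mm diameter, 32 mm above the bench; origin at the centre of its underside, z up
- clamp_base: base of the hold-down clamp, fixed to the bench: grey plate from x = -110 to +70 mm, 70 mm wide, 12 mm thick, with a rubber seat 64 x 40 mm (top 20 mm above the bench) centred on the origin, and two hinge posts at x = -80 mm, 86 mm high. Origin on the bench below the seat's centre; x points from the hinge to the handle end, y along the hinge pin, z up
- clamp_arm (a joint): angle of the clamp arm (rad): about 0 level, holding the bear; grows as it swings up; stop at 1.75, just past upright. A spring pushes it down below about 1.1 (2 to 3 N at the handle when closed) and further open above that, so it then runs to the stop and stays. Steel bar 12 mm wide, 10 mm thick, 140 mm from hinge to handle; rubber pad under it 80 mm from the hinge
- clamp_grip (a point): where to grip the T-handle: a black round bar, 12 mm diameter, 112 mm long, across the end of the clamp arm, parallel to the hinge pin. This point is on the bar's centre line, 34 mm from the arm's middle towards the clamp's +y, 73 mm above the bench when closed; it moves with the arm (-34 mm serves as well). Gripped across from above, the bar turns between the fingers as the arm swings
- clamp_hinge (a point): centre of the clamp's hinge pin, fixed, 73 mm above the bench, 80 mm behind the seat centre in the clamp's -x. The handle bar moves round it on a circle of 140 mm radius in the clamp's vertical x-z plane
Mind the look-alikes: they are no part of the job. Leave any white or yellow look-alike of the plinth alone.

How it is judged:
By the outcome, as a careful person would: the job done as asked, in the order asked, and still so for the second after the job is handed in, with the robot touching nothing.
It also fails if it takes over 139 s, if anything falls off the work surface, if the arm or the gripper's body presses on something with over 40 N, if the wrist force passes 120 N, or if a joint passes its speed limit or range.

### The arm

A 6-joint arm with a two-finger parallel gripper is mounted at the origin on the work surface. World frame = base frame: x ahead of the robot, y to its left, z up, the work surface at z = 0. Lengths are in m, angles in rad, forces in N, time in s.
With the tool pointing down it reaches from about 0.325 to 0.775 m from the base axis. Payload 5.5 kg.
Tool frame: the origin (TCP) lies between the finger pads; the fingertips stand 8 mm ahead of it and the grasp point (between the pads) lies 11 mm behind it (tcp_to_tips is the distance from the TCP to the fingertips, in m); z points along the fingers, y is the line along which they close (so a half turn about z gives the same grasp; the last joint's range is limited). The gripper opens to 88 mm and grips with 3 to 60 N. Pads are 20 mm wide; open, the fingers measure 115 mm over their backs; the gripper's body (75 mm by 178 mm) begins 61 mm behind the grasp point.
Start: joints at [1.211, 0.091, 1.231, -0, 1.82, -0.057], TCP at [0.179, 0.573, 0.231] pointing down, gripper open.
Joint ranges: [-2.87, 2.87], [-0.86, 2.18], [0.17, 2.46], [-1.51, 4.65], [0.06, 2.69], [-2.65, 2.65]. Speed limits (rad/s): [2.57, 2.57, 3.01, 3.14, 3.14, 3.14].

### API

Orientations are given as a unit quaternion [w, x, y, z].
In Python, from bench import * gives the robot as it stands. Calls block until the motion is done:
- move_to(position, orientation): joint-space move of the TCP to a pose.
- move_l(position, speed=0.15, orientation=None): straight line of the TCP; orientation=None keeps the orientation; speed is the mean speed in m/s.
- movej(angles): joint-space move.
- gripper_open() and close(): open the fingers fully, or close them until they stop; the grip force is fixed at half the most.
- hold(seconds).
- inverse_kinematics(position, orientation): joint angles nearest the present ones, or None.
- state(): the state.
- get_image(name): name is "scene" or "top" or "wrist"; returns a dict with "frame" (400x640x3 uint8, blue, green, red), "depth" (400x640 float32, m along the optical axis (not along the pixel's ray), 0 where there is no reading), "camera_matrix" (3x3 intrinsics, pixels), "k1" (the pictures are not rectified: a ray, as slopes to the right and down, at radius r is drawn at 1 + k1 r^2 times it, then the intrinsics apply), "view" (4x4, takes a point from world to camera coordinates). Camera axes: x right, y up, looking along -z (the intrinsics and any distortion apply to the point x, -y, -z); pixel columns grow to the right and rows downward; lengths in m; the calibration is good to about 2 mm. A picture is of the moment at which its call begins.
A pose or a line that the arm cannot do raises IKError and nothing moves.
- job_done(): hands the job in; it is judged then, once.
The state is a dict: "time": time; "joint_pos": joint angles; "dq": joint speeds; "joint_torque": joint torques, N m; "ee_pos": TCP position; "ee_rot": TCP orientation; "ft_force": force on the tool from outside, world axes, zero at the start; "moment": the same for the moment, N m; "finger_gap": finger opening in m; "finger_force": force on a finger pad.
Only numpy, scipy, OpenCV 4.12 (cv2) and the standard library are available. Lean on these libraries where they do the work, as an engineer would, in place of code of your own. Each camera call takes 0.05 s, during which the arm holds its last target. There are 200 camera calls.

## Working session

There is one attempt and no reset: what is moved stays moved. The work goes in short steps, each a Python script; the robot and the scene stay as the last script left them, time stands still between calls to the robot, and variables do not carry over. Pictures are saved under pics/ and viewed, at most 14 in all, crops included, and the job is handed in when it is done.

```bash
ls; mkdir -p pics
python3 - <<'E'
from bench import *
import cv2,numpy as np
for n in("top","scene"):
    d=get_image(n); cv2.imwrite(f"pics/{n}0.png",d["frame"]); np.savez(f"{n}0.npz",**d)
    print(n,d["camera_matrix"],d["k1"],d["view"])
print(state())
E
```

```text
pics
top [[410.89853118   0.         319.85696707]
 [  0.         410.89853118 207.09177463]
 [  0.           0.           1.        ]] -0.060485557997747415 [[-0.00860845 -0.99977483  0.01939531 -0.00786435]
 [ 0.99161842 -0.0060345   0.12906005 -0.53331488]
 [-0.12891395  0.02034375  0.99144709 -0.82862026]
 [ 0.          0.          0.          1.        ]]
scene [[379.09778456   0.         313.45799706]
 [  0.         379.09778456 198.74502843]
 [  0.           0.           1.        ]] -0.028846156398813525 [[ 1.06263006e-01  9.94337693e-01 -8.52226066e-04 -5.92813041e-02]
 [-5.93414341e-01  6.41047479e-02  8.02340327e-01  2.53825849e-01]
 [ 7.97851862e-01 -8.47533719e-02  5.96866210e-01 -1.24999862e+00]
 [ 0.00000000e+00  0.00000000e+00  0.00000000e+00  1.00000000e+00]]
{'time': 0.1, 'joint_pos': array([ 1.21127387e+00,  9.17884485e-02,  1.23174082e+00, -2.14050406e-05,
        1.81977945e+00, -5.66930757e-02]), 'dq': array([-0.0013971 , -0.00221168, -0.00209566,  0.00016918,  0.00107535,
       -0.00032778]), 'joint_torque': array([ 3.28997361e-03, -4.47860885e+01, -4.07570207e+01,  7.01395073e-02,
        2.84593098e-02, -1.29599066e-04]), 'ee_pos': array([0.17885338, 0.5724721 , 0.22963092]), 'ee_rot': array([-1.67126046e-04,  1.50839331e-01,  9.88557919e-01, -8.41661959e-04]), 'ft_force': array([ 0.74379867,  0.45324718, -0.05469556]), 'moment': array([0.03340427, 0.00629053, 0.00493835]), 'finger_force': 0.0, 'finger_gap': 0.08786895135682028}
```

View pics/top0.png

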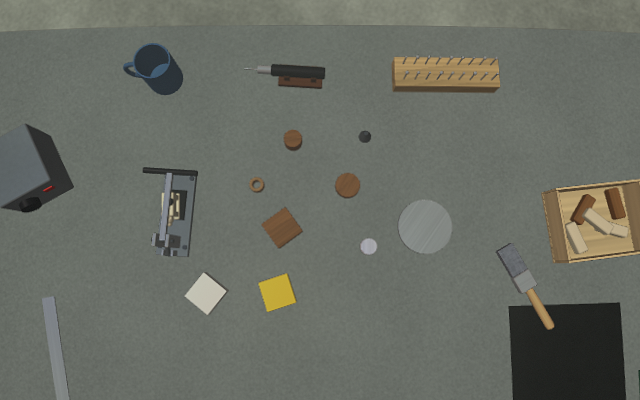

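View pics/scene0.png

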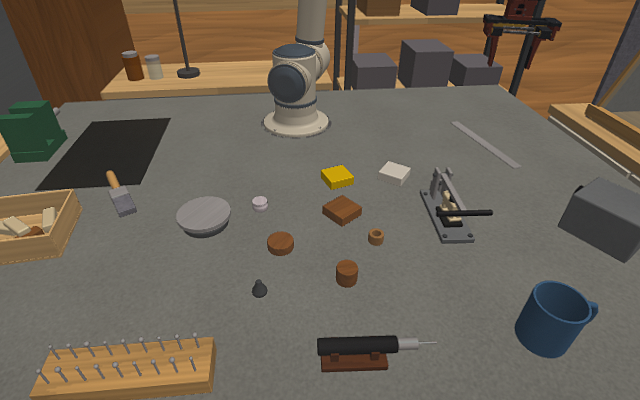

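Top view: plinth (282,228), disc (347,185), drum (293,139), stand (425,227), clamp with its handle bar at (170,171) and hinge at about (165,240). The white (206,294) and yellow (278,293) blocks, plus the ring (257,184), are look-alikes.

```bash
cat > h.py <<'E'
import numpy as np,cv2
from scipy.spatial.transform import Rotation as R
def cloud(d):
    """world xyz for every pixel (400x640x3), nan without reading"""
    K=d["camera_matrix"];k=float(d["k1"]);V=d["view"];z=d["depth"].astype(float)
    v,u=np.mgrid[0:400,0:640]
    xd=(u-K[0,2])/K[0,0];yd=(v-K[1,2])/K[1,1];x,y=xd.copy(),yd.copy()
    for _ in range(8):
        s=1+k*(x*x+y*y);x,y=xd/s,yd/s
    P=np.stack([x*z,-y*z,-z],-1); P=(P-V[:3,3])@V[:3,:3]
    P[z<=0]=np.nan
    return P
def proj(d,p):
    K=d["camera_matrix"];V=d["view"];c=V[:3,:3]@np.asarray(p)+V[:3,3]
    x,y=c[0]/-c[2],-c[1]/-c[2];s=1+float(d["k1"])*(x*x+y*y)
    return K[0,0]*x*s+K[0,2],K[1,1]*y*s+K[1,2]
def blob(P,c,r,zlo,zhi):
    Q=P.reshape(-1,3);m=(np.hypot(Q[:,0]-c[0],Q[:,1]-c[1])<r)&(Q[:,2]>zlo)&(Q[:,2]<zhi)
    return Q[m]
def down(yaw):
    """tool down, closing line (tool y) along world direction yaw"""
    z=np.array([0,0,-1.]);y=np.array([np.cos(yaw),np.sin(yaw),0]);x=np.cross(y,z)
    q=R.from_matrix(np.stack([x,y,z],1)).as_quat();return [q[3],q[0],q[1],q[2]]
E
python3 - <<'E'
from h import *
for n in("top","scene"):
    d=np.load(f"{n}0.npz");P=cloud(d)
    seeds=dict(plinth=(282,228,.055,.018,.03),disc=(347,185,.04,.015,.026),drum=(293,139,.035,.029,.04),stand=(425,227,.08,.027,.038)) if n=="top" else dict(plinth=(342,208,.055,.018,.03),disc=(280,241,.04,.015,.026),drum=(347,266,.035,.029,.04),stand=(203,215,.08,.027,.038))
    for k,(u,v,r,a,b) in seeds.items():
        B=blob(P,P[v,u],r,a,b)
        rect=cv2.minAreaRect((B[:,:2]*1000).astype(np.float32)); cc=cv2.minEnclosingCircle((B[:,:2]*1000).astype(np.float32))
        print(n,k,len(B),B.mean(0).round(4),np.round(rect[0],1),np.round(rect[1],1),round(rect[2],1),np.round(cc[0],1),round(cc[1],1))
    print("bench z",np.nanmedian(P[260,400:480,2] if n=="top" else P[250,200:250,2]))
d=np.load("top0.npz");P=cloud(d)
for u,v in[(147,170),(158,171),(170,172),(185,173),(195,173),(168,185),(166,210),(160,238),(168,238),(172,245),(190,180),(188,255),(178,205)]:print(u,v,P[v,u].round(4))
f=d["frame"];cv2.imwrite("pics/c1.png",cv2.resize(f[155:270,130:215],None,fx=5,fy=5,interpolation=cv2.INTER_CUBIC))
E
```

```text
top plinth 895 [0.4915 0.0703 0.0218] [491.9  70.3] [64.2 63.9] 35.7 [491.5  70.8] 43.2
top disc 451 [ 0.5833 -0.071   0.0179] [583.9 -71.5] [52.1 51.8] 64.2 [583.5 -71.6] 26.8
top drum 250 [0.6836 0.0475 0.0315] [684.   47.3] [37.7 38.8] 58.5 [684.   47.3] 19.9
top stand 2235 [ 0.4912 -0.2338  0.0301] [ 492.  -233.6] [114.6 113.1] 78.4 [ 490.4 -234.3] 58.6
bench z -0.0019979186549801747
scene plinth 574 [0.4988 0.0696 0.0239] [494.3  70.7] [65.5 66.4] 36.4 [494.8  70.4] 44.2
scene disc 420 [ 0.589 -0.071  0.02 ] [586.8 -70.9] [52.4 53.4] 89.4 [586.7 -71.7] 27.5
scene drum 304 [0.689  0.0466 0.0338] [687.6  46.4] [38.1 38.8] 80.6 [687.2  47.3] 20.1
scene stand 1506 [ 0.4981 -0.2331  0.0322] [ 493.1 -233.1] [117.3 114.4] 9.8 [ 494.1 -233.9] 60.0
bench z 0.00030648214661499614
147 170 [0.6058 0.339  0.0768]
158 171 [0.6041 0.3173 0.0741]
170 172 [0.6015 0.2922 0.0754]
185 173 [0.5992 0.2615 0.0753]
195 173 [0.5984 0.2402 0.0784]
168 185 [0.5745 0.2946 0.0768]
166 210 [0.5238 0.2967 0.0765]
160 238 [0.468  0.3073 0.0748]
168 238 [0.4674 0.2877 0.0847]
172 245 [0.4545 0.2866 0.0632]
190 180 [0.5973 0.2698 0.012 ]
188 255 [0.4353 0.2715 0.0037]
178 205 [0.5408 0.2898 0.0249]
```

View pics/c1.png

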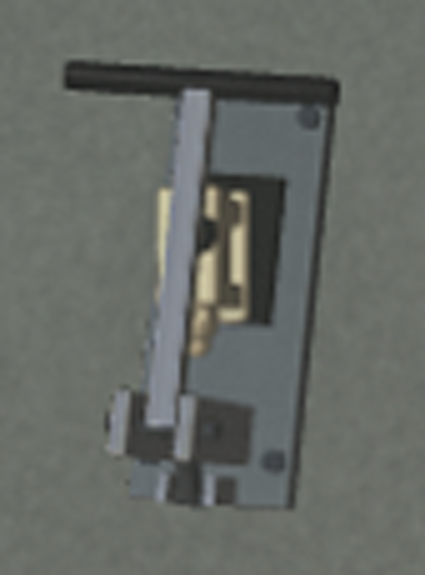

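```bash
cat >> h.py <<'E'
from bench import *
def look(p,r,zlo,zhi,name=None):
    d=get_image("wrist");P=cloud(d);B=blob(P,p,r,zlo,zhi)
    if name: cv2.imwrite(f"pics/{name}.png",d["frame"]); np.savez(f"{name}.npz",**d)
    b=(B[:,:2]*1000).astype(np.float32)
    if len(b)<20: print("few",len(b)); return None
    a=cv2.minAreaRect(b);c=cv2.minEnclosingCircle(b)
    print(name,len(b),"z",B[:,2].mean().round(4),"rect",np.round(a[0],1),np.round(a[1],1),round(a[2],1),"circ",np.round(c[0],1),round(c[1],1),"mean",(B.mean(0)*1000).round(1))
    return a,c
E
python3 - <<'E'
from h import *
move_to([.494,.0703,.22],down(np.radians(35.7)))
print(state()["time"],state()["ee_pos"])
look((.494,.07),.055,.017,.03,"w1")
E
```

```text
2.225 [0.49397923 0.07103335 0.22002292]
w1 2817 z 0.0257 rect [493.7  68.9] [64.1 63.3] 35.7 circ [493.7  68.3] 44.0 mean [493.   69.8  25.7]
```

View pics/w1.png

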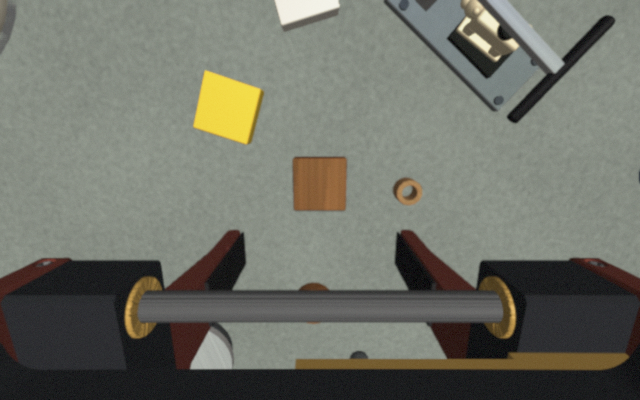

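The wrist view shows the plinth at (320,183), square to the fingers. Next I look at the stand, disc and drum from close up, then grasp the plinth.

Run:
```python
from h import *
for n,x,y,r,a,b,yaw in(("drum",.686,.047,.035,.028,.042,0),("disc",.585,-.0715,.04,.014,.028,0),("stand",.493,-.2336,.08,.026,.040,-25)):
    move_to([x,y,.22],down(np.radians(yaw)))
    look((x,y),r,a,b,"w_"+n); print(state()["time"])
Y=down(np.radians(35.7))
move_to([.4937,.0696,.12],Y); move_l([.4937,.0696,.012],.12)
close(); s=state(); print(s["finger_gap"],s["finger_force"],s["ee_pos"],s["ft_force"])
move_l([.4937,.0696,.14],.2)
print(state()["finger_gap"],state()["time"]); look((.4937,.0696),.06,.12,.18,"w_held")
```

```text
w_drum 903 z 0.0356 rect [685.8  45.6] [37.4 39. ] 0.8 circ [686.   45.4] 20.0 mean [685.9  46.2  35.6]
3.1167
w_disc 1504 z 0.0217 rect [585.4 -72.6] [52.8 52.5] 88.2 circ [585.1 -72.9] 26.9 mean [585.3 -72.1  21.7]
3.8333
w_stand 7481 z 0.0338 rect [ 492.5 -235.2] [115.  114.8] 19.0 circ [ 492.2 -234.8] 57.9 mean [ 493.1 -233.    33.8]
4.6583
0.06385644478963164 30.000013411045074 [0.4939466  0.06965482 0.01243308] [-0.07949089 -0.22823515  1.91053187]
0.06343598111966443 8.2167
w_held 14244 z 0.1528 rect [488.7  75.5] [86.2 48.9] 35.7 circ [487.3  77.4] 43.1 mean [487.   77.3 152.8]
```

```bash
cat >> h.py <<'E'
S=np.array([.4926,-.2341])
def place(z,yaw,xy=S):
    Y=down(yaw); move_to([*xy,z+.06],Y); move_l([*xy,z+.012],.15); move_l([*xy,z],.03)
    s=state(); print("contact",s["ft_force"].round(1),s["ee_pos"].round(4))
    gripper_open(); hold(.2); move_l([*xy,z+.09],.2)
E
python3 - <<'E'
from h import *
place(.0447,0)
move_to([*S,.26],down(0))
look(S,.055,.05,.066,"w_p1");look(S,.08,.026,.040,"w_s1");print(state()["time"])
E
```

```text
contact [-1.  -0.2  0.1] [ 0.4925 -0.2341  0.0446]
w_p1 2709 z 0.0577 rect [ 492.3 -234.8] [64.  63.5] 0.1 circ [ 492.1 -234.7] 43.8 mean [ 492.3 -233.9   57.7]
w_s1 3380 z 0.0338 rect [ 492.1 -235. ] [114.7 114.2] 46.5 circ [ 492.3 -235.2] 58.1 mean [ 492.4 -229.3   33.8]
12.5
```

Run:
```python
from h import *
for n,xy,zg,zs in(("disc",(.5856,-.072),.012,.056),("drum",(.6862,.0464),.018,.076)):
    Y=down(0);move_to([*xy,.1],Y);move_l([*xy,zg],.12);close();s=state();print(n,s["finger_gap"],s["ee_pos"])
    if s["finger_gap"]<.03: break
    move_l([*xy,.15],.25)
    place(zs+zg+.0007,0)
    move_to([*S,.30],down(0))
    if n=="disc": look(S,.04,zs+.013,zs+.03,"w_"+n+"1")
    else: look(S,.035,zs+.026,zs+.045,"w_"+n+"1")
    look(S,.055,.05,.066)
    print(state()["time"])
```

```text
disc 0.0539638016094847 [ 0.58569478 -0.07199049  0.01216769]
contact [-0.9 -0.4 -0.9] [ 0.4925 -0.2341  0.0687]
w_disc1 1354 z 0.0777 rect [ 492.5 -234.8] [51.5 52.8] 0.3 circ [ 492.3 -235.2] 26.9 mean [ 492.4 -234.3   77.7]
None 888 z 0.0576 rect [ 492.3 -235.1] [64.  64.2] 0.1 circ [ 492.5 -234.8] 43.5 mean [ 492.2 -228.2   57.6]
19.7083
drum 0.03943781525588162 [0.68619308 0.04639828 0.01798058]
contact [-0.6  0.3 -0.8] [ 0.4925 -0.2341  0.0947]
w_drum1 895 z 0.1116 rect [ 492.2 -234.7] [38.9 38.3] 0.7 circ [ 492.3 -235.1] 20.0 mean [ 492.4 -234.2  111.6]
None 849 z 0.0577 rect [ 492.4 -234.3] [63.9 62.6] 0.1 circ [ 492.3 -234.4] 43.7 mean [ 492.5 -226.5   57.7]
28.1083
```

View pics/w_drum1.png

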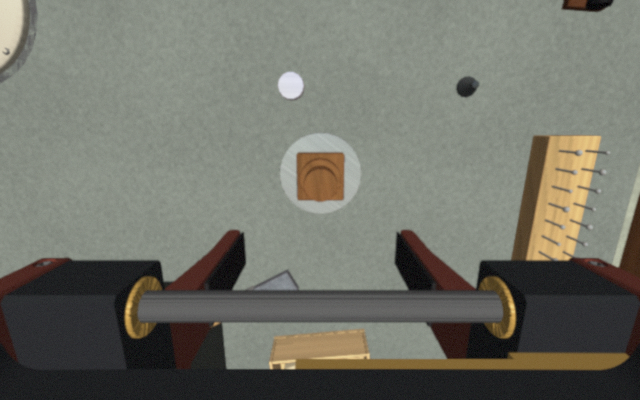

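The stack is concentric to within about 0.3 mm (drum, disc and plinth around (320,175)). Next is the clamp.

Run:
```python
from h import *
Y=down(np.radians(-4.3)); move_to([.56,.28,.24],Y)
d=get_image("wrist");cv2.imwrite("pics/w_cl.png",d["frame"]);np.savez("w_cl.npz",**d);P=cloud(d)
g=d["frame"].max(2)
# bar: dark points at z 0.066..0.085
Q=P.reshape(-1,3);m=(Q[:,2]>.066)&(Q[:,2]<.09)&(g.ravel()<50)&(abs(Q[:,0]-.6)<.04)&(abs(Q[:,1]-.29)<.08)
b=(Q[m][:,:2]*1000).astype(np.float32);print(len(b),cv2.minAreaRect(b),Q[m][:,2].max(),np.percentile(Q[m][:,2],90))
# plate
m=(Q[:,2]>.008)&(Q[:,2]<.018)&(abs(Q[:,0]-.53)<.13)&(abs(Q[:,1]-.29)<.07)
b=(Q[m][:,:2]*1000).astype(np.float32);print(len(b),cv2.minAreaRect(b));print(state()["time"])
```

```text
864 ((604.9878540039062, 293.9643249511719), (108.70486450195312, 9.901325225830078), 86.003662109375) 0.08248985447638878 0.08125991763520071
3853 ((504.1693115234375, 279.37847900390625), (113.81536102294922, 200.9063262939453), 85.77251434326172)
30.05
```

View pics/w_cl.png

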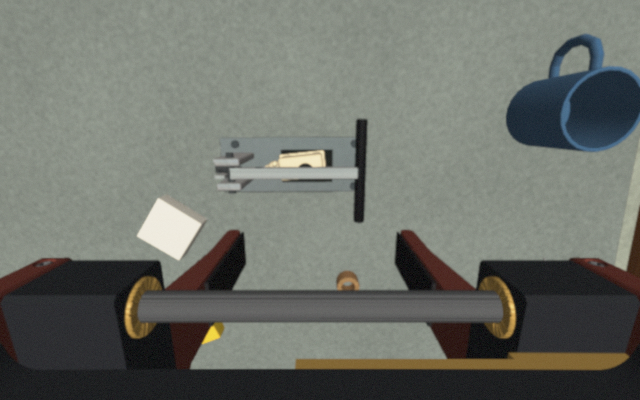

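The bar is at (361,170), with the arm along row 173 and the hinge at (228,173). The bear is under the arm at (300,160). Next I grip the bar and swing it.

Run:
```python
from h import *
yaw=np.radians(-4);Y=down(yaw);xd=np.array([np.cos(yaw),np.sin(yaw)]);yd=np.array([-xd[1],xd[0]])
bar=np.array([.6047,.2935])+.034*yd
move_to([*bar,.14],Y);move_l([*bar,.063],.12);close()
s=state();print(s["finger_gap"],s["ft_force"].round(1),s["ee_pos"].round(4),s["time"])
if s["finger_gap"]>.009:
    hinge=bar-.14*xd
    for t in np.arange(.15,1.72,.173):
        p=hinge+.14*np.cos(t)*xd
        move_l([*p,.063+.14*np.sin(t)],.12)
        s=state();print(round(t,2),s["ft_force"].round(1),s["finger_gap"].round(4))
    d=get_image("scene");cv2.imwrite("pics/s1.png",d["frame"]);print(s["time"])
```

```text
0.011226043862465621 [ 2.8  1.1 -1.4] [0.6075 0.3274 0.063 ] 32.5583Traceback (most recent call last):
  File "<stdin>", line 11, in <module>
AttributeError: 'float' object has no attribute 'round'
```

Run:
```python
from h import *
yaw=np.radians(-4);xd=np.array([np.cos(yaw),np.sin(yaw)]);yd=np.array([-xd[1],xd[0]])
bar=np.array([.6047,.2935])+.034*yd
hinge=bar-.14*xd
for t in np.arange(.15+.173,1.72,.173):
    p=hinge+.14*np.cos(t)*xd
    move_l([*p,.063+.14*np.sin(t)],.12)
    s=state();print(round(t,2),s["ft_force"].round(1),round(s["finger_gap"],4))
d=get_image("scene");cv2.imwrite("pics/s1.png",d["frame"]);print(s["time"])
```

```text
0.32 [ 6.7  0.1 -0.7] 0.0114
0.5 [7.8 0.2 2.8] 0.0111
0.67 [10.7  0.4  5.1] 0.0108
0.84 [10.9  0.2  9.6] 0.0113
1.01 [ 9.5 -1.3 12.7] 0.0113
1.19 [ 6.5 -1.8 14.2] 0.0113
1.36 [ 2.9 -0.7 13.9] 0.011
1.53 [-1.1  0.2 12.3] 0.0112
1.71 [-1.9  0.4  8.7] 0.0111
36.0333
```

View pics/s1.png

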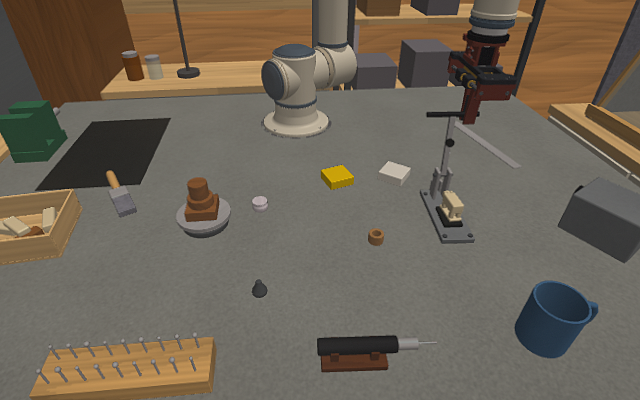

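The arm is past upright and the bear is standing on the seat at (453,208). I release the bar and look at the bear.

Run:
```python
from h import *
gripper_open();hold(.3);p=state()["ee_pos"];move_l([p[0],p[1],.30],.2)
Y=down(np.radians(-94)); move_to([.57,.298,.30],Y);move_l([.57,.298,.24],.2);
d=get_image("wrist");f=d["frame"];cv2.imwrite("pics/w_b.png",f);np.savez("w_b.npz",**d)
d2=get_image("scene");print(proj(d,(.545,.298,.04)),state()["time"])
cv2.imwrite("pics/w_b2.png",np.hstack([f[0:400,:].copy()[60:260,220:420].repeat(2,0).repeat(2,1),d2["frame"][100:250,380:530].repeat(2,0).repeat(2,1)[:300].copy() if 0 else cv2.resize(d2["frame"][110:260,380:530],(400,400))]))
P=cloud(d)
for c,r,a,b in(((.545,.298),.06,.034,.048),((.545,.298),.06,.034,.1),((.545,.298),.06,.05,.1)):
    B=blob(P,c,r,a,b);B=B[B[:,0]>.5]; print(len(B),cv2.minAreaRect((B[:,:2]*1000).astype(np.float32)) if len(B)>5 else "",B[:,2].max() if len(B) else "",B[:,2].mean())
```

```text
(np.float64(320.49277035493867), np.float64(203.02031986722633)) 40.0917
21 ((564.75146484375, 303.2733154296875), (1.9033124446868896, 24.042255401611328), 1.7835716009140015) 0.047507751449158 0.04360894212457139
1090 ((533.04052734375, 302.2846374511719), (65.42681884765625, 25.957448959350586), 1.6690256595611572) 0.06387054148144601 0.060599244798414005
1060 ((533.04052734375, 302.2846374511719), (65.42681884765625, 25.957448959350586), 1.6690256595611572) 0.06387054148144601 0.06103424958639175
```

View pics/w_b2.png

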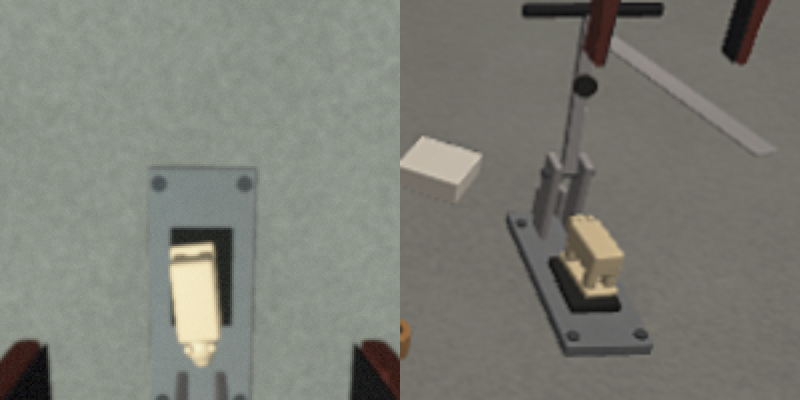

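The head is towards the hinge (crop (200,360)), the rear foot edge is near (193,245), and the body is tilted about 5° relative to the clamp. The clamp arm is standing open by itself. I fit the body top more exactly.

```bash
cat > fit.py <<'E'
from h import *
def fit(d,c,zlo,zhi,yaw0):
    B=blob(cloud(d),c,.075,zlo,zhi)
    for _ in range(3):
        u=np.array([np.cos(yaw0),np.sin(yaw0)]);v=np.array([-u[1],u[0]])
        s=B[:,:2]@u;t=B[:,:2]@v
        k=np.round(s*1000/2.5).astype(int);rows=[]
        for i in np.unique(k):
            tt=t[k==i]
            if .021<np.ptp(tt)<.032: rows.append((i*.0025,(tt.max()+tt.min())/2,np.ptp(tt)))
        r=np.array(rows);a,b=np.polyfit(r[:,0],r[:,1],1);yaw0+=np.arctan(a)
    u=np.array([np.cos(yaw0),np.sin(yaw0)]);v=np.array([-u[1],u[0]])
    inb=(abs(B[:,:2]@v-np.median(r[:,1]))<.014);s=B[:,:2]@u
    print("yaw",np.degrees(yaw0).round(2),"wide s",r[:,0].min().round(4),r[:,0].max().round(4),"t",np.median(r[:,1]).round(4),"w",np.median(r[:,2]).round(4),"s ext",s.min().round(4),s.max().round(4),"z",np.median(B[:,2]).round(4))
    return yaw0,r,s,u,v
E
python3 - <<'E'
from fit import *
d=np.load("w_b.npz");fit(d,(.535,.302),.052,.068,np.radians(1.7))
fit(d,(.535,.302),.056,.068,np.radians(1.7))
P=cloud(d);B=blob(P,(.54,.302),.04,.021,.045);print(len(B),B[:,0].max(),np.histogram(B[:,2],8))
E
```

```text
yaw 1.71 wide s 0.525 0.5725 t 0.2879 w 0.0248 s ext 0.4695 0.5745 z 0.0614
yaw 1.59 wide s 0.525 0.5725 t 0.2873 w 0.0249 s ext 0.4689 0.5739 z 0.0615
634 0.5780789890081363 (array([480,  45,  88,   6,   5,   2,   0,   8]), array([0.02101999, 0.02399475, 0.02696951, 0.02994427, 0.03291903,
       0.03589379, 0.03886855, 0.04184331, 0.04481807]))
```

Run:
```python
from fit import *
Y=down(np.radians(1.7-90));p=[.5409,.3034]
move_to([*p,.16],Y);move_l([*p,.041],.12);close()
s=state();print(s["finger_gap"],s["ft_force"].round(1),s["ee_pos"].round(4))
if .022<s["finger_gap"]<.03:
    move_l([*p,.09],.1);move_l([*p,.27],.25)
    s=state();print(s["finger_gap"],s["ee_pos"].round(4),s["time"])
    d=get_image("wrist");cv2.imwrite("pics/w_h.png",d["frame"]);d=get_image("scene");
    cv2.imwrite("pics/w_h2.png",cv2.resize(d["frame"][60:260,340:540],(500,500)))
```

```text
0.025898874004167953 [ 0.3  0.2 -0.7] [0.5409 0.3034 0.041 ]
0.025848893674491547 [0.5406 0.3032 0.2677] 44.15
```

View pics/w_h2.png

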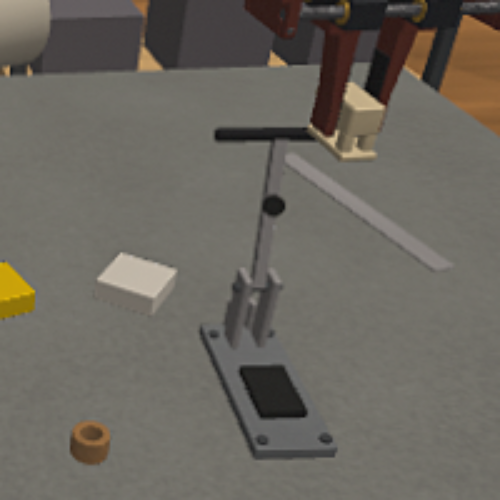

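Held level at about (355,120) in the crop, with the seat empty. I place it on the drum.

Run:
```python
from fit import *
Y=down(np.radians(-90));move_to([*S,.27],Y)
place(.1320,np.radians(-90))
move_l([*S,.30],.2)
d=get_image("wrist");np.savez("w_f.npz",**d)
fit(d,S,.144,.165,0.)
d2=get_image("scene")
cv2.imwrite("pics/f.png",np.hstack([cv2.resize(d["frame"][80:280,220:420],(400,400)),cv2.resize(d2["frame"][130:250,140:260],(400,400))]));print(state()["time"])
```

```text
contact [ 0.5 -0.1 -0.9] [ 0.4925 -0.234   0.1318]
yaw -0.42 wide s 0.47 0.5175 t -0.2313 w 0.0248 s ext 0.4523 0.519 z 0.1516
50.125
```

View pics/f.png

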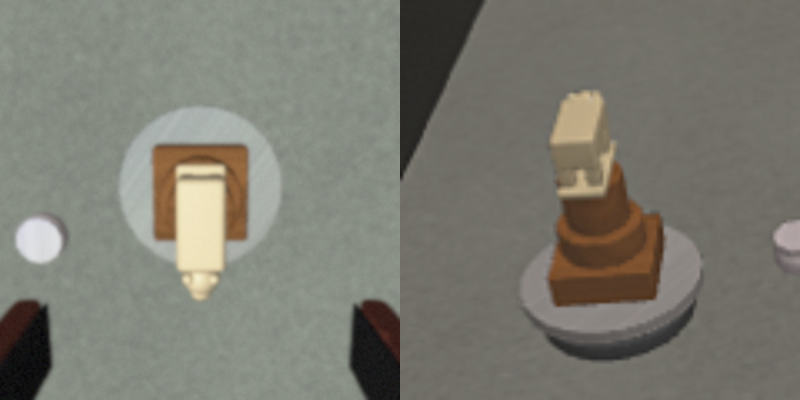

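Run:
```python
from h import *
hold(.5); print(job_done())
```

```text
the job is handed in; nothing more can be done
None
```

I built the pedestal on the stand (plinth, disc, drum), then opened the clamp and stood the bear upright on the drum, centred to about 1 mm. I handed the job in at about 51 s with everything let go; the clamp was last seen standing open on its own just after I lifted the bear out.

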